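Turn the lens mug to the front and let its lid fall shut

TASK

On the glass shelf, roll the white lens mug round on its coaster with a closed fingertip pressed lightly on its round edge, leaving its open lid alone, until the label faces front, centred over the small steel pointer. Then nudge the open lid forward past upright so that it drops shut by its own weight (do not press it down), and leave the label centred. Do not bear down hard on the mug, and do not disturb the macro lens, the tripod foot or the battery box.

Things in the scene. Friction and masses are not known exactly. Their poses are not given: they have to be found in the camera images.
- coaster: Square dark-wood coaster 140 x 140 x 14 mm, fixed to the shelf at a varying place and yaw. Origin: centre of its underside. Its +x axis is its front (roughly away from the robot): there a steel pointer 16 x 12 x 10 mm (12 mm wide) stands on its top, centred 61 mm from the origin, its top 24 mm above the shelf. The mug turns about the coaster's vertical z axis and cannot shift or lift.
- mug (a joint): Turn of the mug about the vertical axis of the coaster, rad, counter-clockwise from above; 0 (or any full turn) has the label over the pointer. Free to turn endlessly both ways; starts anywhere from 1.1 to 5.18. Friction of about 0.1 N m resists: a fingertip 34 mm off the axis must carry about 3 N sideways, so it slips if it presses only a few newtons (about 10 N is enough); the turn stays where it is left.
- deck (a point): Centre of the mug's flat closed top, on the turning axis, 117 mm above the shelf. The mug is a white ceramic cylinder 96 mm in diameter (too wide to grip) and 100 mm tall with thin black rings, from 17 to 117 mm above the shelf. Its top is flat to a radius of 45 mm, with a 3 mm bevel; there is no rim or opening to pinch (the sip slot is only a flat mark).
- label (a point): Centre of the brown paper label, 40 mm wide and 44 mm tall, flush on the mug's side, 48 mm from the turning axis and 70 mm above the shelf. The direction from the axis to it is where the label faces.
- lid (a joint): Opening angle of the mug's flat round black lid, rad: 0 shut on the mug, 1.57 upright, 2.0 fully open against its stop, leaning outward, where it starts. The hinge is level, on the side of the mug opposite the label, 47 mm from the axis and 117 mm above the shelf. The lid turns freely and weighs 80 g; below about 1.45 it falls shut by itself.
- lid_edge (a point): Middle of the lid's free edge, 92 mm from the hinge (top point when open), halfway through the lid's 8 mm thickness. The lid is a disc 92 mm in diameter and 8 mm thick; open, it stands up from the hinge side of the mug, leaning away from it, its outer face turned away from the label.
- macro_lens: Bystander: matte black lens standing upright, 74 mm in diameter, 105 mm tall, loose. Origin: centre of its underside.
- tripod_foot: Bystander: stainless tripod leg foot standing upright on its 60 mm disc, 22 mm stem, 90 mm tall, loose. Origin: centre of its underside.
- battery_box: Bystander: clear plastic box with four cells, 100 x 65 x 30 mm, loose. Origin: centre of its underside.

How it is judged (in metres and radians):
On the way, in this order (a step that is already met when the one before it is completed fails the run):
1. the label is over the pointer, with the lid still open (x of label in the frame of coaster above 0.04 m and y of label in the frame of coaster between -0.008 and 0.008 m and value of joint lid above 1.6 rad), for 0.2 s.
2. the lid has fallen shut (value of joint lid below 0.08 rad), for 0.2 s.
At the end, for the whole second after the job is handed in: The mug is at rest with the middle of its label within 8 mm of the centre line of the coaster's pointer, on the pointer's side, and the lid is shut (within 0.08 rad) (x of label in the frame of coaster above 0.04 m and y of label in the frame of coaster between -0.008 and 0.008 m and value of joint lid below 0.08 rad and velocity of joint mug between -0.05 and 0.05 rad/s); the robot touches nothing.
It fails at once if the open lid is touched while the label is more than 17 mm (0.36 rad) off the pointer (contact force between any of the fingers, the arm and lid above 0.5 N and (x of label in the frame of coaster below 0.045 m or y of label in the frame of coaster above 0.017 m or y of label in the frame of coaster below -0.017 m) and value of joint lid above 0.15 rad).
It fails at once if the lid is pressed down or carried (touched between 0.9 and 0.15 rad open) instead of falling (contact force between any of the fingers, the arm and lid above 0.5 N and value of joint lid between 0.15 and 0.9 rad).
It fails at once if the mug is pressed with more than 40 N (contact force between any of the fingers, the arm and mug above 40 N).
It fails at once if the macro lens, tripod foot or battery box is shifted by more than 15 mm or tipped (distance of any of macro_lens, tripod_foot, battery_box from where it was at the start of the episode above 0.015 m or angle between any of macro_lens, tripod_foot, battery_box's own z axis and vertical above 0.2 rad).
It also fails if it takes over 72 s, if anything falls off the work surface, if the arm or the gripper's body presses on something with over 40 N, if the wrist force passes 120 N, or if a joint passes its speed limit or range.

ROBOT

A 7-joint arm with a two-finger parallel gripper is mounted at the origin on the work surface. World frame = base frame: x ahead of the robot, y to its left, z up, the work surface at z = 0. Lengths are in mm, angles in rad, forces in N, time in s.
With the tool pointing down it reaches from about 400 to 875 mm from the base axis. Payload 4.4 kg.
Tool frame: the origin (TCP) lies between the finger pads; the fingertips stand 22 mm ahead of it and the grasp point (between the pads) lies 3 mm ahead of it; z points along the fingers, y is the direction in which the jaws open and shut (so a half turn about z gives the same grasp; the last joint's range is limited). The gripper opens to 85 mm and grips with 20 to 120 N. Pads are 22 mm wide; open, the fingers measure 114 mm over their backs; the gripper's body (76 mm by 85 mm) begins 54 mm behind the grasp point. The pads swing forward as they close: fully open they stand 13 mm farther back than shut.
Start: joints at [1.188, 0.628, 0.038, 1.517, -0.027, 0.996, -0.02], TCP at [202.52, -617.659, 253.313] pointing down, gripper open.
Joint ranges: [-3.06, 3.06], [-0.37, 2.12], [-1.25, 1.32], [0.18, 2.47], [-1.1, 4.24], [0.23, 1.98], [-2.94, 2.94]. Speed limits (rad/s): [2.57, 2.57, 3.14, 3.14, 3.14, 3.14, 3.14].

INTERFACE

Orientations are given as a unit quaternion [w, x, y, z].
In Python, from bench import bot, viewer, close_job, models gives the robot as it stands.
- The arm moves only by the tool play_rows, never from a script. Its argument "deltas" is a list that holds one entry, the list of rows, each a list of 4 numbers: the shift along the tool's x, y, z in mm, then the turn about the tool's z in degrees. A call has 1 to 20 rows; each row shifts and turns the commanded pose from where the row before left it, along the tool's axes as they then stand; what a row does not reach is not made up. A row lasts 1/10 s, in which the tool goes at most 50 mm and 8.59 degrees, less where a joint would pass 70% of its speed; a pose out of reach is approached as far as the arm can. A call with a gripper value outside its range is refused whole. "gripper" is the closure, from -1 (fully open) to 1 (shut), set as the call begins (left out, the last holds). The fingers move at their own pace and stop on an object; "force" is the grip in N (left out, the last holds). Time passes only in rows, so rows that do not move let the fingers close. It gives the time, the measured TCP pose, the force and the opening at its end, in the units of the state.
- bot.observe(): the state, without advancing time (a new reading comes with each control period).
- viewer.grab_frame(name): name is "side" or "top" or "wrist"; returns a dict with "img" (400x640x3 uint8, red, green, blue), "z_map" (400x640 float32, mm along the optical axis (not along the pixel's ray), 0 where there is no reading), "K" (3x3 intrinsics, pixels), "distortion" ([k1, k2, p1, p2, k3] as OpenCV has them; the pictures are not rectified), "extrinsics" (4x4, takes a point from world to camera coordinates); the wrist camera has in their place "T_tool_cam" (4x4, takes a point from camera to tool coordinates, whose origin is the TCP and whose axes are the flange's). Camera axes: x right, y down, z forward; pixel columns grow to the right and rows downward; lengths in mm; the calibration is good to about 2 mm. A picture is of the moment at which its call begins: read the wrist's pose just before it.
- close_job(): hands the job in, once; it reports no verdict.
Trained networks look in a picture, given as the dict that the camera call returned (one of the last four; its "shot" number tells which), for a name from the list of things; names that differ only in an ending like _2 or _b are one class to them, and where a whole thing is asked for, a point or a joint stands for the part that bears it (a point fixed in the world has none). Each returns a list of dicts, best first, with "conf" (0 to 1); they miss things now and then, are a little off and sometimes report something else, mostly with a low value. They report only what shows in the picture. A call takes as long as a camera call.
- models.search_frame(query, picture): "xyz" ([x, y, z] in mm, in world coordinates, good to about 4 mm: the middle of the surface that is visible of it).
- models.mark_of(query, picture): "xyz" ([x, y, z] in mm, in world coordinates, good to about 4 mm: a listed point, or the origin of a listed thing).
The state is a dict: "clock": time; "joints": joint angles; "qd": joint speeds; "joint_efforts": joint torques, N m; "position": TCP position; "eef_rot": TCP orientation; "ft_force": force on the tool from outside, world axes, zero at the start; "wrist_torque": the same for the moment, N m; "gripper_width": finger opening in mm.
Only numpy, scipy, OpenCV 4.12 (cv2) and the standard library are available. Lean on these libraries where they do the work, as an engineer would, in place of code of your own. Each camera call takes 0.05 s, during which the arm holds its last target.

## Working session

There is one attempt and no reset: what is moved stays moved. The work goes in short steps, Python scripts to look and compute and a tool call to move; the robot and the scene stay as the last step left them, time stands still between calls to the robot, and variables do not carry over. Pictures are saved under pics/ and viewed, and the job is handed in when it is done.

Besides the shell and the picture viewer there is one more tool, called in YAML: its name, and indented under it one key for each argument. play_rows: Moves the arm, as the interface text tells. Its arguments: {"type":"object","properties":{"deltas":{"type":"array","items":{"type":"array","items":{"type":"array","items":{"type":"number"}}}},"gripper":{"type":"number"},"force":{"type":"number"}},"required":["deltas"]}

```bash
mkdir -p pics; ls; python3 - <<'E'
from bench import bot, viewer, models
import cv2
print(bot.observe())
for n in ("side","top","wrist"):
    f=viewer.grab_frame(n); cv2.imwrite(f"pics/{n}0.png",f["img"][:,:,::-1])
    print(n,f["K"].tolist(), f.get("extrinsics",f.get("T_tool_cam")).tolist() if hasattr(f.get("extrinsics",f.get("T_tool_cam")),'tolist') else f.get("extrinsics"))
    for q in ("coaster","mug","deck","label","lid","lid_edge","macro_lens","tripod_foot","battery_box"):
        try: print(n,q,[(r["xyz"],r["conf"]) for r in models.mark_of(q,f)[:2]])
        except Exception as e: print(q,e)
print(bot.observe()["clock"])
E
```

```text
pics
{'clock': 0.0, 'joints': array([ 1.18820241,  0.62935725,  0.03842241,  1.51837637, -0.02699223,
        0.99631758, -0.01998908]), 'qd': array([ 1.71752266e-03, -5.21641378e-04, -1.42889697e-04, -9.97076684e-04,
        2.95436786e-05,  1.20740319e-03,  9.73561347e-04]), 'joint_efforts': array([-1.00738682e-04, -5.63411343e+01,  1.22669253e+00, -1.93448532e+01,
        1.11318284e-02,  1.03699465e-02, -6.70961654e-06]), 'position': array([ 202.33979313, -617.07767736,  252.37882768]), 'eef_rot': array([-9.56628465e-04,  9.87478517e-01,  1.57750552e-01, -1.63744048e-04]), 'ft_force': array([ 0.13928622,  0.38620802, -0.20747446]), 'wrist_torque': array([-0.01310938, -0.0136369 ,  0.02040532]), 'gripper_width': 85.57829790469381}
side [[403.23885721482736, 0.0, 319.92857889032854], [0.0, 403.23885721482736, 197.3639911039777], [0.0, 0.0, 1.0]] [[0.9010368719693321, -0.4336086532493432, 0.010774561662203738, -582.1211414042355], [-0.24729010009192384, -0.5339587939941649, -0.8085391844016118, 241.74520165926793], [0.3563427587986713, 0.7258591751459702, -0.5883436887637734, 759.19
[... 1442 characters left out ...]
rist [[332.0441362778055, 0.0, 315.7556092265624], [0.0, 332.0441362778055, 204.998373031203], [0.0, 0.0, 1.0]] [[-0.00040313794044119326, -0.9590513132773373, -0.28323208854367754, 71.72391550328342], [0.9999998426816871, -0.00027616348562998827, -0.0004882318389785745, 0.26967570892555415], [0.00039002102554164573, -0.28323224081086146, 0.9590512737329823, -120.20859754097695], [0.0, 0.0, 0.0, 1.0]]
wrist coaster []
mug it knows: battery_box, coaster, deck, label, lid_edge, macro_lens, tripod_foot
wrist deck []
wrist label []
lid it knows: battery_box, coaster, deck, label, lid_edge, macro_lens, tripod_foot
wrist lid_edge []
wrist macro_lens []
wrist tripod_foot []
wrist battery_box []
1.2
```

View pics/top0.png

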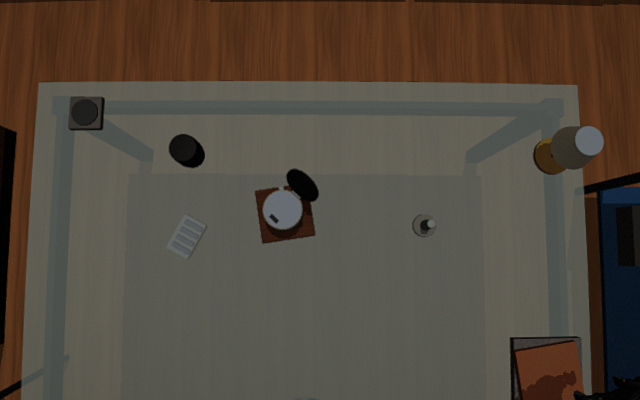

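View pics/side0.png

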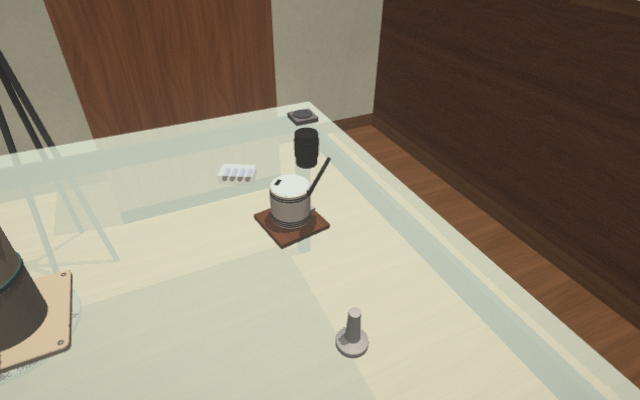

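```bash
python3 - <<'E'
import cv2, numpy as np
a=cv2.imread("pics/top0.png")[155:255,235:345]; b=cv2.imread("pics/side0.png")[145:250,245:345]
a=cv2.resize(a,(440,400),interpolation=cv2.INTER_CUBIC)*1.0;b=cv2.resize(b,(381,400),interpolation=cv2.INTER_CUBIC)
cv2.imwrite("pics/z0.png",np.hstack([np.clip(a*1.5,0,255).astype(np.uint8),b]))
E
```

```text
(no output)
```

View pics/z0.png

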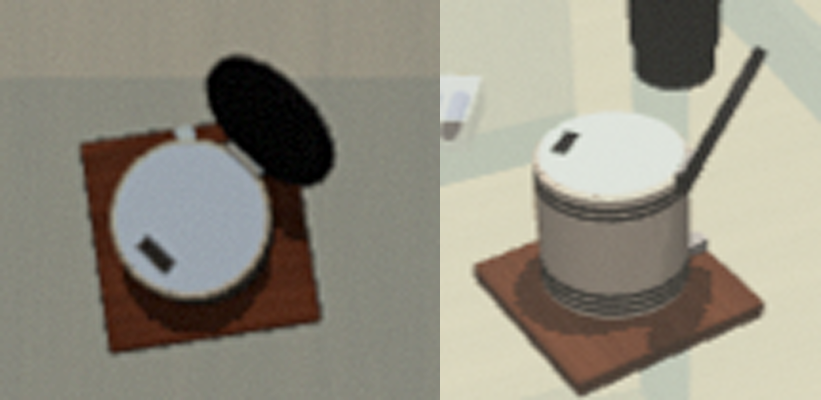

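```bash
cat > h.py <<'E'
import numpy as np, cv2
from scipy.spatial.transform import Rotation as R
def tool_T(s):
    q=s["eef_rot"];T=np.eye(4);T[:3,:3]=R.from_quat([q[1],q[2],q[3],q[0]]).as_matrix();T[:3,3]=s["position"];return T
def cam2world(f,s=None):
    if "extrinsics" in f and f["extrinsics"] is not None: return np.linalg.inv(np.array(f["extrinsics"]))
    return tool_T(s)@np.array(f["T_tool_cam"])
def pix_plane(f,uv,z,s=None):
    uv=np.array(uv,float).reshape(-1,1,2)
    n=cv2.undistortPoints(uv,np.array(f["K"]),np.array(f["distortion"],float)).reshape(-1,2)
    M=cam2world(f,s); d=np.c_[n,np.ones(len(n))]@M[:3,:3].T; o=M[:3,3]
    t=(z-o[2])/d[:,2]; return o+d*t[:,None]
def proj(f,P,s=None):
    M=np.linalg.inv(cam2world(f,s)); P=np.atleast_2d(P)
    return cv2.projectPoints(P.astype(float),cv2.Rodrigues(M[:3,:3])[0],M[:3,3],np.array(f["K"]),np.array(f["distortion"],float))[0].reshape(-1,2)
E
python3 - <<'E'
from bench import viewer
from h import *
f=viewer.grab_frame("top")
# zoom corners /4 + offset
z=np.array([[80,145],[110,352],[320,318]])/4.0+[235,155]
P=pix_plane(f,z-0.4,14); print(P, np.linalg.norm(P[0]-P[1]),np.linalg.norm(P[1]-P[2]))
print("centre",(P[0]+P[2])/2, np.degrees(np.arctan2((P[0]-P[1])[1],(P[0]-P[1])[0])),np.degrees(np.arctan2((P[2]-P[1])[0],-(P[2]-P[1])[1])))
print(pix_plane(f,[[185/4+235-.4,132/4+155-.4]],24))
E
```

```text
[[648.03067379 137.60186168  14.        ]
 [512.99690118 116.02429057  14.        ]
 [535.58065844 -19.94631464  14.        ]] 136.74688779855384 137.83334710540842
centre [591.80566612  58.82777352  14.        ] 9.078761801348312 9.43033542628468
[[655.5540753   68.25132584  24.        ]]
```

play_rows:
  deltas:
    - [[0,0,0,5],[0,0,0,5],[0,0,-5,0]]
  gripper: 1

```text
clock: 1.55
position: [202.4, -617.2, 257.8]
eef_rot: [-0.001, 0.997, 0.071, -0.0]
ft_force: [-0.8, -0.1, 0.6]
gripper_width: 44.1
```

play_rows:
  deltas:
    - [[15,-19,-5,0],[28,-36,-5,0],[28,-36,-5,0],[28,-36,-5,0],[28,-36,-5,0],[28,-36,-5,0],[28,-36,-5,0],[28,-36,-5,0],[28,-36,0,0],[28,-36,0,0],[28,-36,0,0],[28,-36,0,0],[28,-36,0,0],[28,-36,0,0],[28,-36,0,0],[28,-36,0,0],[28,-36,0,0],[18,-19,0,-1],[0,0,0,0]]

```text
clock: 3.45
position: [593.3, 63.7, 298.4]
eef_rot: [-0.001, 0.996, 0.084, 0.001]
ft_force: [-0.2, 0.7, 0.2]
gripper_width: -0.1
```

```bash
python3 - <<'E'
from bench import bot,viewer,models
from h import *
s=bot.observe(); f=viewer.grab_frame("wrist"); print(s["position"],s["eef_rot"],s["ft_force"],np.abs(s["qd"]).max())
cv2.imwrite("pics/w1.png",f["img"][:,:,::-1])
for q in ("coaster","deck","label","lid_edge"):
    print(q,[(r["xyz"],r["conf"]) for r in models.mark_of(q,f)[:2]])
E
```

```text
[593.27308051  63.73314993 298.4222139 ] [-0.00145986  0.99643106  0.08439128  0.00105715] [-0.23731729  0.72946557  0.1783372 ] 0.06288566097730029
coaster [([589.8, 56.5, -1.7], 0.7)]
deck [([593.2, 57.1, 113.9], 0.97)]
label []
lid_edge [([660.7, 0.1, 198.8], 0.89)]
```

View pics/w1.png

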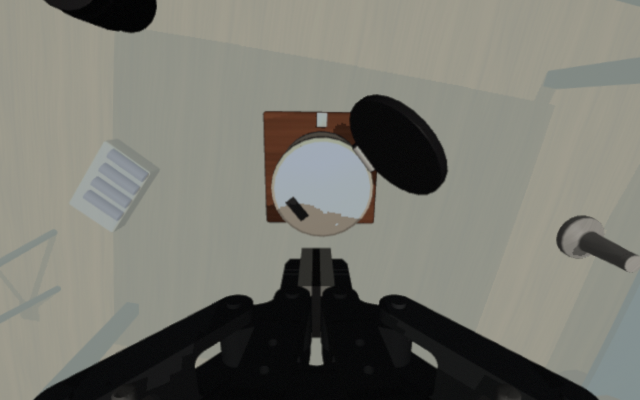

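```bash
cat > m.py <<'E'
from bench import bot,viewer,models
from h import *
def look(name):
    s=bot.observe(); f=viewer.grab_frame("wrist"); im=f["img"][:,:,::-1]
    cv2.imwrite(f"pics/{name}.png",im)
    c=cv2.resize(im[90:250,230:460],(690,480),interpolation=cv2.INTER_CUBIC); cv2.imwrite(f"pics/{name}z.png",c)
    return s,f
E
python3 - <<'E'
from m import *
s,f=look("w2")
print(s["position"],s["clock"])
for n,uv,z in (("ptr",[321.5,119.5],24),("c1",[264,112],14),("c4",[267,222],14),("c3",[375,222],14),("deck L",[272,187],114),("deckR",[373.5,187],114),("slot",[297,208],117)):
    print(n,pix_plane(f,[uv],z,s))
E
```

```text
[591.19069229  56.49838667 298.56726821] 3.7
ptr [[649.59908789  58.66018932  24.        ]]
c1 [[647.2371389  126.73019844  14.        ]]
c4 [[511.472138   107.20155527  14.        ]]
c3 [[533.32959335 -30.63281345  14.        ]]
deck L [[584.16745575  96.79622896 114.        ]]
deckR [[599.17845564   2.26764415 114.        ]]
slot [[568.30305082  70.56223    117.        ]]
```

View pics/w2z.png

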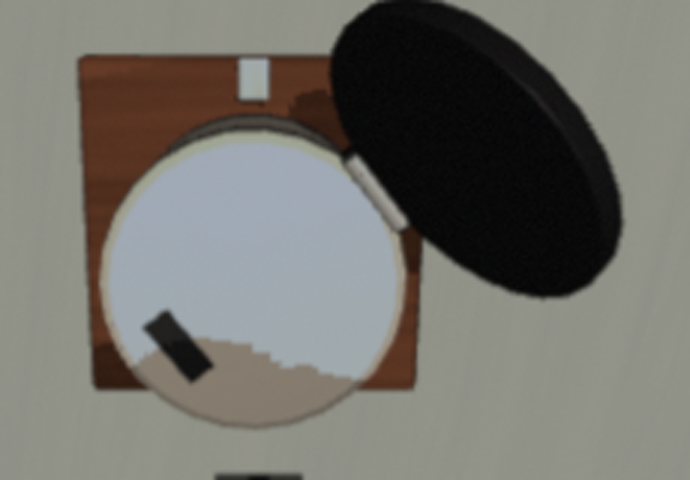

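```bash
python3 - <<'E'
from m import *
s,f=look("w3")
print(s["position"],s["eef_rot"],s["clock"])
P={}
for n,uv,z in (("ptr",[254,78],24),("c1",[79,57],14),("c4",[95,389],14),("c3",[414,389],14),("deckL",[101,283],114),("deckR",[405,280],114),("slot",[178,346],117),("hinge",[377,192],117)):
    P[n]=pix_plane(f,[[uv[0]/3+230-.33,uv[1]/3+90-.33]],z,s)[0]; print(n,P[n].round(1))
ang=lambda v:np.degrees(np.arctan2(v[1],v[0]))
c=(P["c1"]+P["c3"])/2; d=(P["deckL"]+P["deckR"])/2
print("c",c,"d",d,"yaws",ang(P["c1"]-P["c4"]),ang(P["c3"]-P["c4"])+90,ang(P["ptr"]-c),ang(P["ptr"]-d),"slot",ang(P["slot"]-d),np.linalg.norm((P["slot"]-d)[:2]),"hinge",ang(P["hinge"]-d))
E
```

```text
[591.22632708  56.61517715 298.63240463] [ 3.86681798e-04  9.96888652e-01  7.88217347e-02 -1.33700392e-05] 3.75
ptr [652.6  67.7  24. ]
c1 [649.7 136.7  14. ]
c4 [514. 115.  14.]
c3 [535.5 -20.3  14. ]
deckL [585.8 105.4 114. ]
deckR [601.7  11.4 114. ]
slot [570.1  78.6 117. ]
hinge [627.7  25.7 117. ]
c [592.56496721  58.16299846  14.        ] d [593.76053014  58.39506087 114.        ] yaws 9.058604704582509 9.012471622404604 8.995993574972657 8.955358072178285 slot 139.45225813826792 31.131602102373357 hinge -43.92209521741991
```

```bash
python3 - <<'E'
from m import *
s=bot.observe(); print(s["joints"].round(3),s["position"],s["ft_force"],s["clock"])
E
```

```text
[-0.116  0.5   -0.042  1.622  0.024  1.02  -1.579] [591.31669088  56.85793399 298.63972938] [-0.1880248  -0.50176817  0.30360802] 3.8
```

play_rows:
  deltas:
    - [[-9,-13,0,0],[-9,-13,0,0],[0,0,5,-8.5],[0,0,10,-8.5],[0,0,10,-8.5],[0,0,10,-8.5],[0,0,10,-8.5],[0,0,10,-8.5],[0,0,10,-8.5],[0,0,10,-8.5],[0,0,10,-8.5],[0,0,10,-8.5],[0,0,10,-8.5],[0,0,10,-8.5],[0,0,10,-8.5],[0,0,10,-8.5],[0,0,5,-8.5],[0,0,0,0],[0,0,0,0],[0,0,0,0]]

```text
clock: 5.8
position: [569.7, 81.7, 159.0]
eef_rot: [0.0, 0.37, 0.929, 0.0]
ft_force: [0.5, -0.4, -0.2]
gripper_width: 0.1
```

```bash
cat > st.py <<'E'
from m import *
s=bot.observe(); T=tool_T(s)
A=np.array([592.5,58.2]); p=s["position"]
d=p[:2]-A; 
print("t",s["clock"],"p",p.round(1),"toolyaw",np.degrees(np.arctan2(T[1,0],T[0,0])).round(2),"r",np.hypot(*d).round(2),"ang(world)",np.degrees(np.arctan2(d[1],d[0])).round(1),"to axis in tool",(T[:3,:3].T@np.r_[-d,0]).round(1),"F",s["ft_force"].round(1),"tilt",T[:3,2].round(4))
E
python3 st.py
```

```text
t 5.8 p [569.7  81.7 159. ] toolyaw 136.55 r 32.77 ang(world) 134.2 to axis in tool [-32.7  -1.4   0. ] F [ 0.5 -0.4 -0.2] tilt [ 9.e-04  0.e+00 -1.e+00]
```

play_rows:
  deltas:
    - [[0,-1.5,5,0],[0,0,5,0],[0,0,4,0],[0,0,2,0],[0,0,1,0],[0,0,0,0],[0,0,0,0]]

```text
clock: 6.5
position: [568.8, 80.1, 141.4]
eef_rot: [0.0, 0.369, 0.929, 0.0]
ft_force: [0.5, 0.0, 0.1]
gripper_width: -0.1
```

```bash
python3 st.py
```

```text
t 6.5 p [568.8  80.1 141.4] toolyaw 136.64 r 32.26 ang(world) 137.3 to axis in tool [-32.3   0.4   0. ] F [0.5 0.  0.1] tilt [ 2.e-04  1.e-04 -1.e+00]
```

play_rows:
  deltas:
    - [[0,0,1,0],[0,0,1,0],[0,0,0,0],[0,0,0,0]]

```text
clock: 6.9
position: [568.7, 80.0, 139.3]
eef_rot: [0.0, 0.369, 0.929, 0.0]
ft_force: [-0.2, 0.3, 0.1]
gripper_width: -0.0
```

play_rows:
  deltas:
    - [[0,0,0.5,0],[0,0,0.5,0],[0,0,0,0]]

```text
clock: 7.2
position: [568.8, 80.1, 139.1]
eef_rot: [0.0, 0.369, 0.929, -0.0]
ft_force: [-2.6, -0.7, 6.0]
gripper_width: -0.3
```

play_rows:
  deltas:
    - [[0,0,0.5,0],[0,0,0.5,0],[0,0,0,0]]

```text
clock: 7.5
position: [568.9, 80.2, 139.1]
eef_rot: [0.001, 0.369, 0.929, -0.0]
ft_force: [-2.6, -2.2, 13.7]
gripper_width: 0.2
```

play_rows:
  deltas:
    - [[-0.08,2.25,0,4],[-0.08,2.25,0,4],[-0.08,2.25,0,4],[-0.08,2.25,0,4],[0,0,0,0]]

```text
clock: 8.0
position: [576.2, 86.1, 139.1]
eef_rot: [0.001, 0.496, 0.868, 0.0]
ft_force: [-2.5, -0.7, 12.0]
gripper_width: -0.0
```

```bash
python3 st.py; python3 - <<'E'
from m import *
s,f=look("w4")
E
```

```text
t 8.0 p [576.2  86.1 139.1] toolyaw 120.57 r 32.34 ang(world) 120.3 to axis in tool [-32.3  -0.2   0. ] F [-2.5 -0.7 12. ] tilt [ 1.8e-03 -4.0e-04 -1.0e+00]
```

View pics/w4.png

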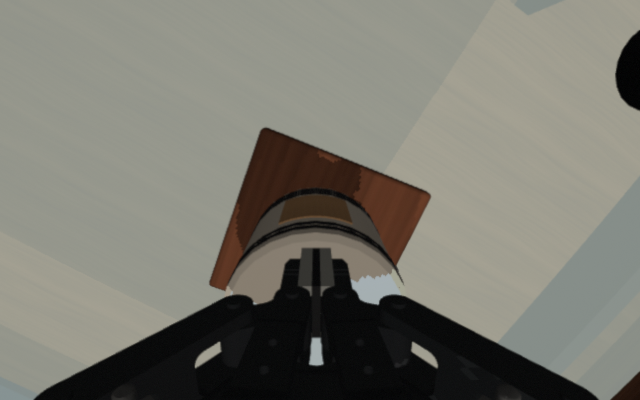

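play_rows:
  deltas:
    - [[-0.08,2.25,0,4],[-0.08,2.25,0,4],[-0.08,2.25,0,4],[-0.08,2.25,0,4],[-0.08,2.25,0,4],[-0.08,2.25,0,4],[-0.08,2.25,0,4],[-0.08,2.25,0,4],[0,0,0,0]]

```text
clock: 8.95
position: [593.6, 90.5, 139.1]
eef_rot: [0.001, 0.716, 0.698, 0.001]
ft_force: [-2.5, -0.8, 11.8]
gripper_width: -0.2
```

```bash
python3 st.py
```

```text
t 8.95 p [593.6  90.5 139.1] toolyaw 88.56 r 32.28 ang(world) 88.1 to axis in tool [-32.3  -0.3   0. ] F [-2.5 -0.8 11.8] tilt [ 2.e-03 -2.e-04 -1.e+00]
```

play_rows:
  deltas:
    - [[-0.08,2.25,0,4],[-0.08,2.25,0,4],[-0.08,2.25,0,4],[-0.08,2.25,0,4],[-0.08,2.25,0,4],[-0.08,2.25,0,4],[-0.08,2.25,0,4],[-0.08,2.25,0,4],[-0.08,2.25,0,4],[-0.08,2.25,0,4],[0,0,0,0]]

```text
clock: 10.05
position: [614.0, 82.2, 139.1]
eef_rot: [0.0, 0.912, 0.411, 0.001]
ft_force: [-2.6, -0.6, 10.9]
gripper_width: -0.3
```

```bash
python3 st.py; python3 - <<'E'
from m import *
s,f=look("w5")
E
```

```text
t 10.05 p [614.   82.2 139.1] toolyaw 48.56 r 32.17 ang(world) 48.1 to axis in tool [-32.2  -0.2  -0. ] F [-2.6 -0.6 10.9] tilt [ 1.5e-03 -2.0e-04 -1.0e+00]
```

View pics/w5.png

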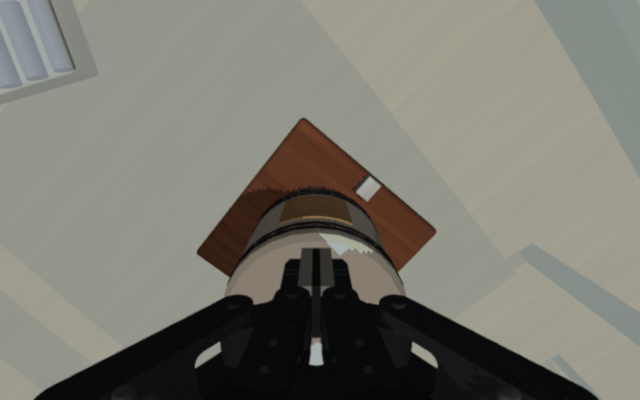

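play_rows:
  deltas:
    - [[-0.08,2.25,0.2,4],[-0.08,2.25,0,4],[-0.08,2.25,0,4],[-0.08,2.25,0,4],[-0.08,2.25,0,4],[-0.08,2.25,0,4],[-0.08,2.25,0,4],[-0.08,2.25,0,4],[-0.08,2.25,0,4],[-0.06,1.7,0,3],[0,0,0,0]]

```text
clock: 11.2
position: [624.3, 64.2, 139.1]
eef_rot: [-0.001, 0.996, 0.084, 0.001]
ft_force: [-2.7, 0.5, 13.1]
gripper_width: 0.0
```

```bash
python3 st.py; python3 - <<'E'
from m import *
s,f=look("w6")
im=f["img"][:,:,::-1]
cv2.imwrite("pics/w6z.png",cv2.resize(im[110:270,210:430],(770,560),interpolation=cv2.INTER_CUBIC))
print([(r["xyz"],r["conf"]) for r in models.mark_of("label",f)[:2]])
E
```

```text
t 11.2 p [624.3  64.2 139.1] toolyaw 9.62 r 32.31 ang(world) 10.7 to axis in tool [-32.3   0.6  -0.1] F [-2.7  0.5 13.1] tilt [ 0.0014  0.0012 -1.    ]
[([641.0, 63.6, 69.6], 0.61)]
```

View pics/w6z.png

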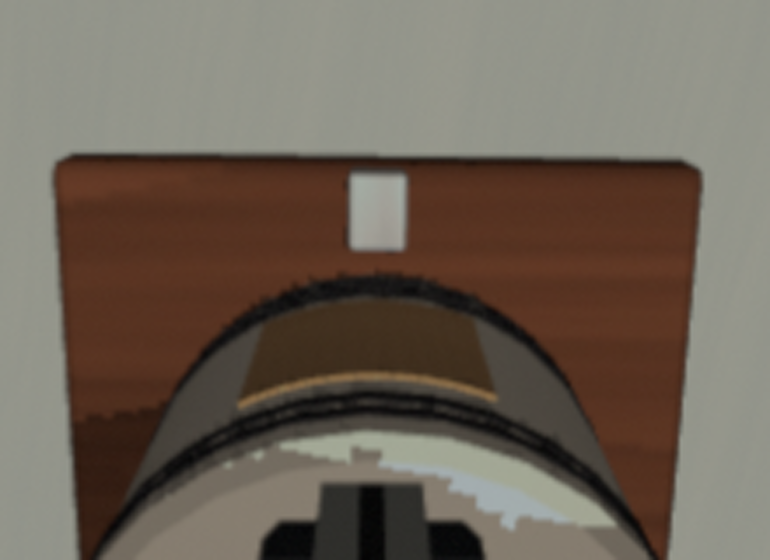

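```bash
cat > ev.py <<'E'
from m import *
def ev(f,s,pts,sc,off,axis=None):
    P={n:pix_plane(f,[[ (u+.5)/sc-.5+off[0],(v+.5)/sc-.5+off[1]]],z,s)[0] for n,(u,v,z) in pts.items()}
    for n in P: print(n,P[n].round(1))
    return P
E
python3 - <<'E'
from ev import *
s=bot.observe(); f=viewer.grab_frame("wrist"); print(s["position"])
P=ev(f,s,dict(ptr=(378,212,24),tl=(240,405,92),tr=(497,400,92),bl=(262,322,48),br=(474,318,48),cl=(57,163,14),cr=(700,172,14)),3.5,(210,110))
ang=lambda v:np.degrees(np.arctan2(v[1],v[0]))
print("front edge yaw",ang(P["cr"]-P["cl"])+90)
e=(P["cl"]+P["cr"])/2; y=np.radians(9.03); ax=e[:2]-70*np.array([np.cos(y),np.sin(y)])
print("axis est",ax)
for A in (ax,np.array([592.5,58.2]),np.array([593,58.4])):
    print("ptr",ang(P["ptr"][:2]-A),"label",[(ang(P[k][:2]-A).round(1),np.hypot(*(P[k][:2]-A)).round(1)) for k in ("tl","tr","bl","br")], "mean",(ang(P["tl"][:2]-A)+ang(P["tr"][:2]-A))/2)
E
```

```text
[624.21855493  64.15746478 139.06628053]
ptr [652.5  67.5  24. ]
tl [631.8  85.7  92. ]
tr [639.2  47.1  92. ]
bl [632.4  86.4  48. ]
br [639.9  47.   48. ]
cl [649.7 135.9  14. ]
cr [670.7   1.3  14. ]
front edge yaw 8.862049449200796
axis est [591.07112118  57.62963358]
ptr 9.131622511121837 label [(np.float64(34.5), np.float64(49.4)), (np.float64(-12.4), np.float64(49.2)), (np.float64(34.9), np.float64(50.4)), (np.float64(-12.2), np.float64(50.0))] mean 11.077231637466049
ptr 8.814176218512692 label [(np.float64(35.0), np.float64(47.9)), (np.float64(-13.4), np.float64(48.0)), (np.float64(35.3), np.float64(48.9)), (np.float64(-13.2), np.float64(48.7))] mean 10.765135128883239
ptr 8.69896698224915 label [(np.float64(35.1), np.float64(47.4)), (np.float64(-13.8), np.float64(47.5)), (np.float64(35.4), np.float64(48.3)), (np.float64(-13.6), np.float64(48.3))] mean 10.652058088316641
```

play_rows:
  deltas:
    - [[0,0.6,0,0.3],[0,0.6,0,0.3],[0,0,0,0],[0,0,0,0],[0,0,0,0]]

```text
clock: 11.85
position: [624.3, 63.9, 139.0]
eef_rot: [-0.001, 0.997, 0.079, 0.001]
ft_force: [-3.3, 2.4, 12.2]
gripper_width: -0.2
```

```bash
python3 st.py; python3 - <<'E'
from m import *
s,f=look("w7")
im=f["img"][:,:,::-1]
cv2.imwrite("pics/w7z.png",cv2.resize(im[110:270,210:430],(770,560),interpolation=cv2.INTER_CUBIC))
E
```

```text
t 11.85 p [624.3  63.9 139. ] toolyaw 9.11 r 32.27 ang(world) 10.1 to axis in tool [-32.3   0.6  -0. ] F [-3.3  2.4 12.2] tilt [ 0.0011  0.0023 -1.    ]
```

View pics/w7z.png

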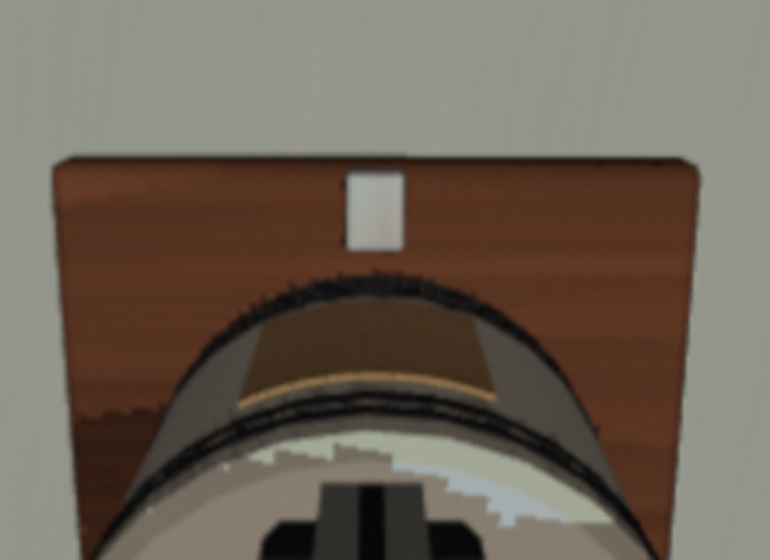

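play_rows:
  deltas:
    - [[0,0.6,0,0],[0,0.6,0,0],[0,0,0,0],[0,0,0,0],[0,0,0,0]]

```text
clock: 12.4
position: [624.4, 63.5, 139.1]
eef_rot: [-0.002, 0.997, 0.08, 0.001]
ft_force: [-3.6, 3.3, 12.2]
gripper_width: -0.0
```

```bash
python3 st.py; python3 - <<'E'
from m import *
s,f=look("w8")
im=f["img"][:,:,::-1]
cv2.imwrite("pics/w8z.png",cv2.resize(im[110:270,210:430],(770,560),interpolation=cv2.INTER_CUBIC))
E
```

```text
t 12.4 p [624.4  63.5 139.1] toolyaw 9.13 r 32.34 ang(world) 9.4 to axis in tool [-32.3   0.1  -0.1] F [-3.6  3.3 12.2] tilt [ 0.001   0.0032 -1.    ]
```

View pics/w8z.png

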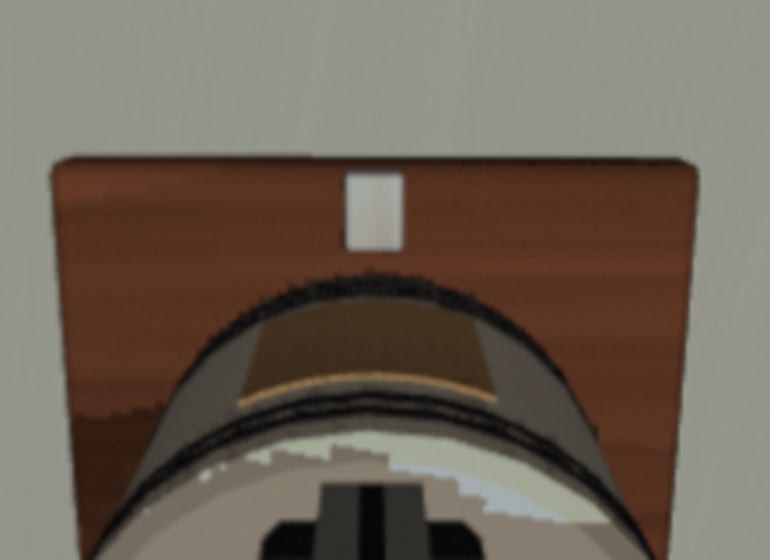

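play_rows:
  deltas:
    - [[0,0,-2,0],[0,0,-10,0],[0,0,-25,0],[0,0,-35,0],[0,0,-35,0],[0,0,-35,0],[0,0,-18,0],[-16,0,0,0],[-16,0,0,0],[0,0,0,0],[0,0,0,0],[0,0,0,0]]

```text
clock: 13.65
position: [593.4, 55.9, 297.2]
eef_rot: [0.0, 0.997, 0.079, 0.0]
ft_force: [0.2, 0.8, -0.6]
gripper_width: 0.0
```

```bash
python3 st.py; python3 - <<'E'
from m import *
s,f=look("w9")
for q in ("deck","label","lid_edge"):
    print(q,[(r["xyz"],r["conf"]) for r in models.mark_of(q,f)[:2]])
g=viewer.grab_frame("side"); im=g["img"][:,:,::-1]; cv2.imwrite("pics/s9.png",cv2.resize(im[100:260,200:400],(750,600)))
for q in ("deck","label","lid_edge"):
    print(q,[(r["xyz"],r["conf"]) for r in models.mark_of(q,g)[:2]])
E
```

```text
t 13.65 p [593.4  55.9 297.2] toolyaw 9.05 r 2.48 ang(world) -68.1 to axis in tool [-0.6 -2.4 -0. ] F [ 0.2  0.8 -0.6] tilt [ 8.e-04  0.e+00 -1.e+00]
deck []
label [([529.4, 311.1, 1.4], 0.59)]
lid_edge []
deck [([591.7, 57.6, 117.3], 0.64)]
label [([642.3, 70.3, 72.2], 0.57)]
lid_edge [([500.7, 40.8, 190.7], 0.77)]
```

View pics/w9.png

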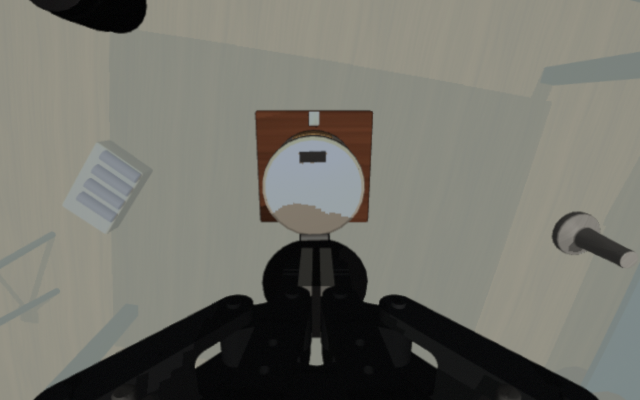

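View pics/s9.png

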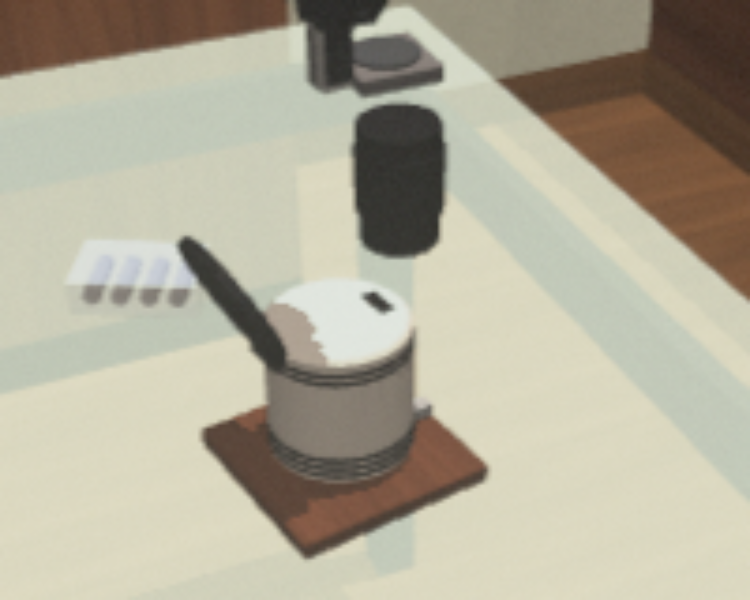

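play_rows:
  deltas:
    - [[-15,-1,0,0],[-30,-1,0,0],[-30,0,0,0],[-30,0,0,0],[-30,0,0,0],[-5,0,0,0],[0,0,20,0],[0,0,25,0],[0,0,25,0],[0,0,20,0],[0,0,5,0],[0,0,0,0],[0,0,0,0],[0,0,0,0]]

```text
clock: 15.45
position: [455.0, 35.9, 203.1]
eef_rot: [-0.0, 0.997, 0.079, 0.001]
ft_force: [-0.7, 0.2, -0.9]
gripper_width: 0.1
```

```bash
python3 st.py; python3 - <<'E'
from m import *
s,f=look("w10")
g=viewer.grab_frame("side"); im=g["img"][:,:,::-1]; cv2.imwrite("pics/s10.png",cv2.resize(im[80:260,180:400],(733,600)))
E
```

```text
t 15.45 p [455.   35.9 203.1] toolyaw 9.05 r 139.27 ang(world) -170.8 to axis in tool [139.3  -0.4   0.3] F [-0.7  0.2 -0.9] tilt [ 2.3e-03  3.0e-04 -1.0e+00]
```

View pics/w10.png

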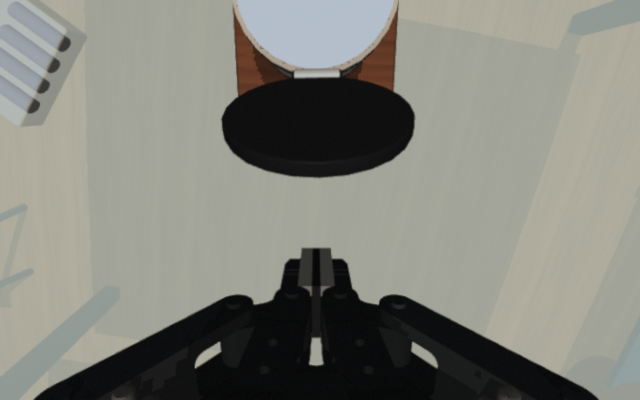

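View pics/s10.png

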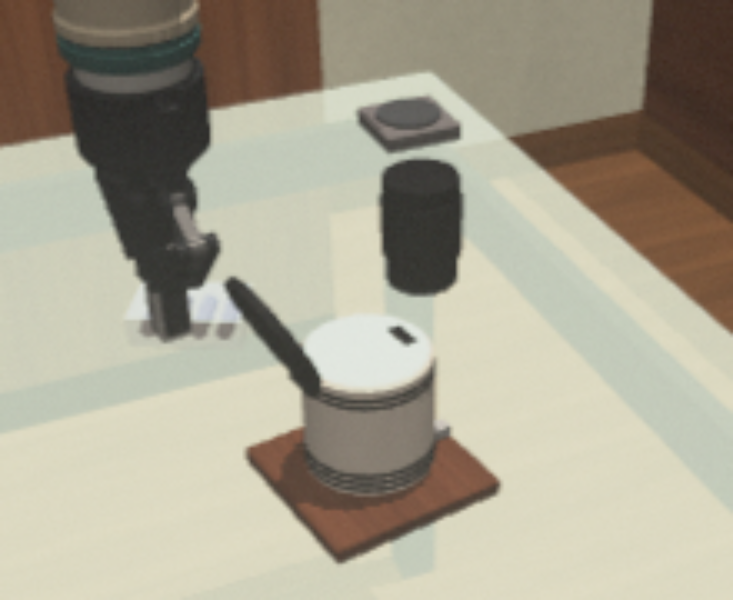

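play_rows:
  deltas:
    - [[8,0,0,0],[12,0,0,0],[8,0,0,0],[5,0,0,0],[4,0,0,0],[4,0,0,0],[4,0,0,0],[4,0,0,0],[4,0,0,0],[4,0,0,0],[4,0,0,0],[4,0,0,0],[3,0,0,0],[0,0,0,0],[0,0,0,0]]

```text
clock: 17.05
position: [521.2, 46.5, 202.1]
eef_rot: [0.0, 0.997, 0.079, -0.0]
ft_force: [-0.2, -0.3, 0.1]
gripper_width: 0.1
```

```bash
python3 st.py; python3 - <<'E'
from m import *
s,f=look("w11")
g=viewer.grab_frame("side"); im=g["img"][:,:,::-1]; cv2.imwrite("pics/s11.png",cv2.resize(im[80:260,180:400],(733,600)))
E
```

```text
t 17.05 p [521.2  46.5 202.1] toolyaw 9.05 r 72.26 ang(world) -170.7 to axis in tool [72.3 -0.3 -0. ] F [-0.2 -0.3  0.1] tilt [-2.e-04 -0.e+00 -1.e+00]
```

View pics/w11.png

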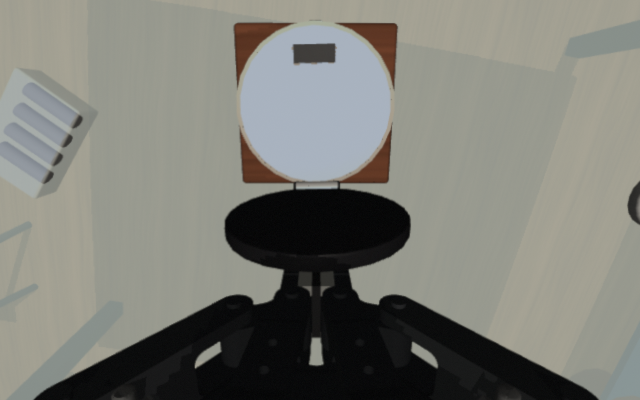

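View pics/s11.png

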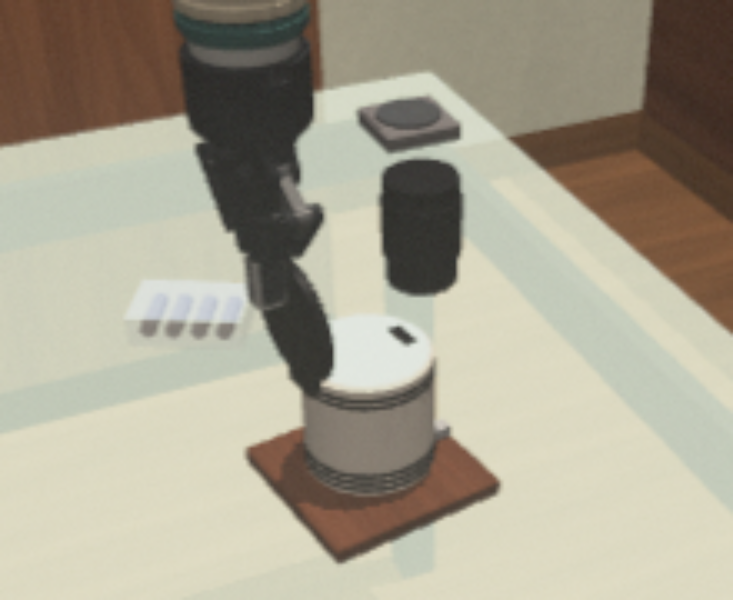

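play_rows:
  deltas:
    - [[2,0,0,0],[2,0,0,0],[2,0,0,0],[2,0,0,0],[2,0,0,0],[2,0,0,0],[2,0,0,0],[2,0,0,0],[0,0,0,0],[0,0,0,0],[0,0,0,0]]

```text
clock: 18.25
position: [536.9, 49.0, 202.1]
eef_rot: [0.0, 0.997, 0.079, -0.0]
ft_force: [0.4, 0.8, -0.3]
gripper_width: -0.1
```

```bash
python3 st.py; python3 - <<'E'
from m import *
s,f=look("w12")
E
```

```text
t 18.25 p [536.9  49.  202.1] toolyaw 9.05 r 56.31 ang(world) -170.6 to axis in tool [56.3 -0.3 -0. ] F [ 0.4  0.8 -0.3] tilt [-2.e-04 -0.e+00 -1.e+00]
```

View pics/w12.png

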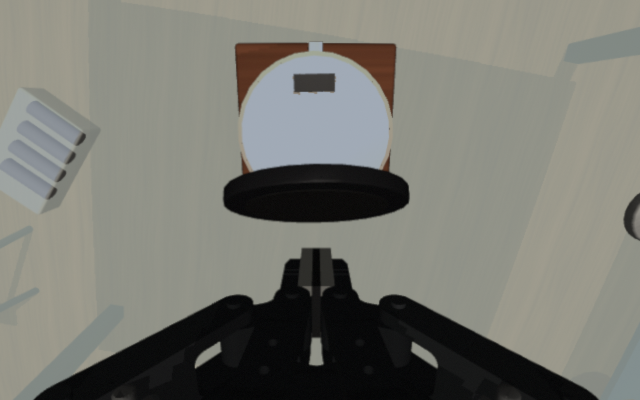

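Caught mid-fall: the lid's outer face now shows between the mug and the fingertip (y≈165-220), already clear of the finger. I'll hold still, then check.

play_rows:
  deltas:
    - [[0,0,0,0],[0,0,0,0],[0,0,0,0],[0,0,0,0],[0,0,0,0],[0,0,0,0]]

```text
clock: 18.9
position: [537.1, 49.0, 202.1]
eef_rot: [0.0, 0.997, 0.079, 0.0]
ft_force: [-0.2, -0.1, 0.1]
gripper_width: 0.2
```

```bash
python3 st.py; python3 - <<'E'
from m import *
s,f=look("w13")
E
```

```text
t 18.9 p [537.1  49.  202.1] toolyaw 9.05 r 56.18 ang(world) -170.6 to axis in tool [56.2 -0.3  0. ] F [-0.2 -0.1  0.1] tilt [ 0. -0. -1.]
```

View pics/w13.png

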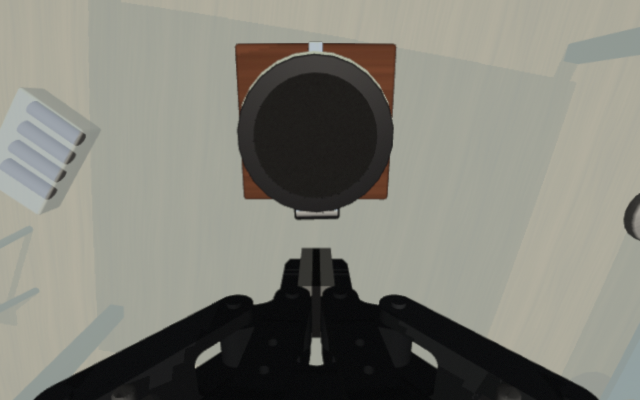

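play_rows:
  deltas:
    - [[0,0,-30,0],[0,0,-35,0],[20,0,-10,0],[35,0,0,0],[35,0,0,0],[20,0,0,0],[0,0,0,0],[0,0,0,0],[0,0,0,0]]

```text
clock: 19.85
position: [644.5, 66.0, 277.0]
eef_rot: [0.0, 0.997, 0.079, -0.001]
ft_force: [-0.8, 0.3, 0.2]
gripper_width: 0.2
```

```bash
python3 st.py; python3 - <<'E'
from m import *
s,f=look("w14")
im=f["img"][:,:,::-1]
cv2.imwrite("pics/w14z.png",cv2.resize(im[110:270,210:430],(770,560),interpolation=cv2.INTER_CUBIC))
g=viewer.grab_frame("side"); im=g["img"][:,:,::-1]; cv2.imwrite("pics/s14.png",cv2.resize(im[80:260,180:400],(733,600)))
t=viewer.grab_frame("top")
for q in ("label","macro_lens","tripod_foot","battery_box","lid_edge"):
    print(q,[[(r["xyz"],r["conf"]) for r in models.mark_of(q,k)[:1]] for k in (f,g,t)])
E
```

```text
t 19.85 p [644.5  66.  277. ] toolyaw 9.04 r 52.57 ang(world) 8.5 to axis in tool [-52.6  -0.5   0.1] F [-0.8  0.3  0.2] tilt [-1.4e-03 -3.0e-04 -1.0e+00]
label [[([641.3, 61.9, 68.5], 0.76)], [([639.0, 71.1, 71.5], 0.9)], []]
macro_lens [[([744.0, 312.3, -0.5], 0.56)], [([742.3, 306.9, -1.7], 0.96)], [([745.0, 311.5, -0.4], 0.77)]]
tripod_foot [[([557.5, -309.1, -0.2], 0.9)], [([559.7, -307.0, 2.2], 0.66)], [([562.4, -308.1, 1.8], 0.85)]]
battery_box [[([526.3, 314.5, 2.1], 0.87)], [([530.5, 311.7, 0.8], 0.95)], [([527.9, 315.1, -2.2], 0.93)]]
lid_edge [[([639.8, 67.3, 121.9], 0.81)], [([636.0, 63.8, 119.9], 0.94)], [([633.7, 67.9, 120.0], 0.5)]]
```

View pics/w14z.png

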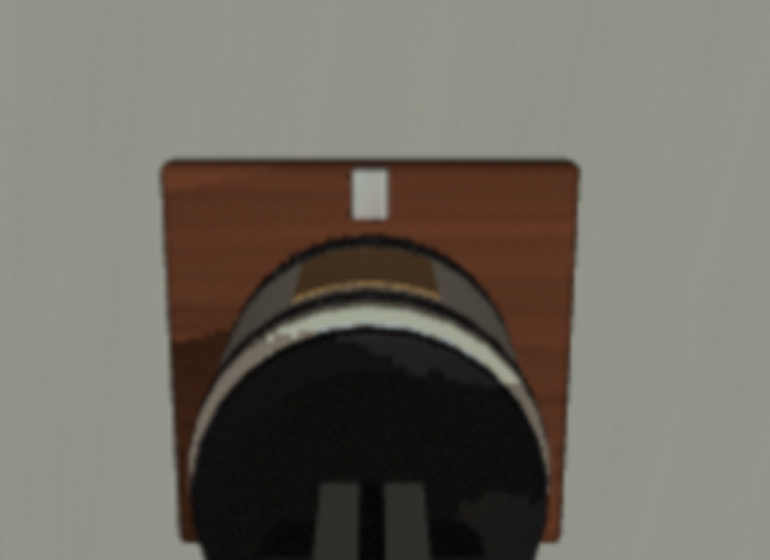

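View pics/s14.png

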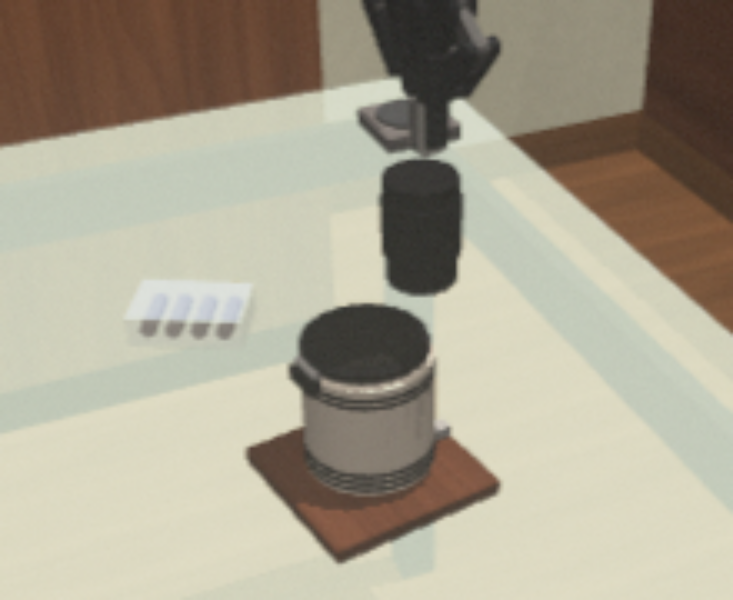

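Label midpoint (≈367 px) sits under the pointer (≈370 px) to within about 1 mm, the lid is shut, and the gripper is clear.

```bash
python3 -c "
from bench import close_job
print(close_job())"
```

```text
the job is handed in; nothing more can be done
None
```

I turned the mug until its label sat over the pointer, then tipped the lid so it fell shut on its own. The job is handed in at about 20 s of the 72 s allowed.

- **Mug:** I pressed the closed fingertip on the flat top, about 32 mm off the axis, with about 11–14 N. The mug turned clockwise about 127° with no slip seen in the pictures. The lid was not touched while it turned.
- **Lid:** I nudged it past upright from behind at 20 mm/s and stopped. One picture caught it falling clear of the finger, and the next showed it flat on the mug.
- **Last checks:**
  - In the wrist close-up, the middle of the label is within about 1 mm of the pointer's centre line.
  - The lid edge reads about 120 mm above the shelf, which is shut.
  - The gripper is well clear of everything.
  - The networks put the macro lens, tripod foot and battery box within about 5 mm of where they started, which is their own noise.
- **Disagreements:** the networks' label positions differ: the wrist view has it about 4 mm to one side of the centre line and the side view about 5 mm to the other. Both are within their ±4 mm noise or close to it, and within the 8 mm limit, so I went by the close-up picture. One earlier wrist reading reported the battery box as the label, and I ignored it.

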